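# Wind back the slide sampler and take out the exposed cassette

## Task

The clockwork air sampler has run down with its exposed slide cassette under the chamber. Wind its key clockwise, a part turn at a time, up to the stop so that the carriage brings the cassette out; then pinch the cassette's two side catches together to unlatch it and lift it straight out. Finish while holding it: level and still, both catches pinched in, at least 8 cm above where it sat, with the sampler left fully wound and the things around it where they were.

Things in the scene. Friction and masses are not known exactly. Their poses are not given: they have to be found in the camera images.
- sampler: Clockwork slide sampler (air spore trap), fixed to the bench; bed 100 (x) x 290 (y) x 14 mm. Origin: centre of its underside, z up. Along y: open loading end with rails (y -145 to -30 mm), white exposure chamber (y -30 to 55, x -46 to 46, 85 mm high; mouth faces -y), round clock drum (centre y 96, radius 42, 80 mm high) with the winding key on top
- loading_point (a point): Fixed point on the sampler (its y = -82 mm, 28.5 mm above the bench): where the underside of the cassette stands once the key is fully wound, out in the open, its centre 52 mm before the chamber's mouth
- key (a joint): Turn of the winding key about the vertical, rad: 0 run down (at the start), 4.4 at the stop, fully wound; grows clockwise seen from above. Turning takes 0.11 N m at first, 0.15 N m near the stop. Its click holds it wherever it is let go, so it can be regripped. Geared to the carriage: 17.7 mm per rad
- key_grip (a point): On the key's axis, 108.5 mm above the bench, at the height to grip (TCP). The key's steel bow is a flat upright plate of two loops, 46 mm long along this point's y axis, 8 mm thick along its x axis (grip across this), 97 to 118 mm above the bench. The point turns with the key
- carriage (a joint): Travel of the carriage out of the chamber towards the sampler's -y, m: 0 under the chamber (at the start), 0.078 at the loading position; driven by the key
- nest (a point): Centre of the carriage's nest floor, on which the cassette sits, 28.5 mm above the bench; moves with the carriage. The carriage's two rails that the catches hook under lie at x = 25 to 36 mm either side of it, tops 41.5 mm above the bench: closing fingertips must stay above them
- cassette: Exposed slide cassette in the sampler: white frame 34 (x) x 84 (y) x 10 mm with a glass slide, about 85 g. Origin: centre of its underside, z up, axes along the sampler's. Midway on each long side a ribbed upright catch (outer faces at x = +-24 mm), 20 mm wide, 42 mm high. A barb at each catch's foot is hooked 4 mm under the carriage's rail: unpinched it cannot be lifted
- cassette_grip (a point): Midway between the two catches, 39 mm above the cassette's underside: TCP place for the pinch, fingers closing along the cassette's x axis. The catches are 48 mm apart outside, 36 mm when pinched fully in; each is sprung with 4 N, 9 N fully in
- catch_front (a joint): Inward travel of the catch at the cassette's -x side, m: 0 sprung out (latched), 0.006 fully in; above about 0.0045 it is unhooked
- catch_back (a joint): The same for the catch at its +x side
- spare_cassette: Bystander: another cassette of the same kind lying on the open bench to the robot's right; leave it alone
- petri_dish: Bystander: closed petri dish, 60 mm across, 17 mm high, just past the loading end of the sampler; leave it alone
- vial_0: Bystander: small capped vial, 21 mm across, 48 mm high, in front of the sampler; leave it alone
- vial_1: Bystander: the same kind of vial, in front of the sampler; leave it alone
- slide_box: Bystander: slide box 88 x 98 x 37 mm, to the robot's left; leave it alone
- tally_counter: Bystander: round white tally counter, 65 x 45 x 26 mm, to the left of the sampler; leave it alone
- tweezers: Bystander: steel tweezers 124 mm long, lying flat at the right; leave them alone
- pen_0: Bystander: pen 138 mm long, lying to the left of the sampler; leave it alone

How it is judged:
By the outcome, as a careful person would: the job done as asked, in the order asked, and still so for the second after the job is handed in, while the arm keeps its last pose, push and grip.
It also fails if it takes over 66 s, if anything falls off the work surface, if the arm or the gripper's body presses on something with over 40 N, if the wrist force passes 120 N, or if a joint passes its speed limit or range.

## Robot

A 6-joint arm with a two-finger parallel gripper is mounted at the origin on a cart in front of the work surface, level with it; the furniture and walls round the work are solid. World frame = base frame: x ahead of the robot, y to its left, z up, the work surface at z = 0. Lengths are in m, angles in rad, forces in N, time in s.
With the tool pointing down it reaches from about 0.275 to 1 m from the base axis. Payload 8.4 kg.
Tool frame: the origin (TCP) lies between the finger pads, 19 mm behind the fingertips; this is the grasp point; z points along the fingers, y is the line along which they close (so a half turn about z gives the same grasp; the last joint's range is limited). The gripper opens to 85 mm and grips with 20 to 120 N. Pads are 22 mm wide; open, the fingers measure 114 mm over their backs; the gripper's body (76 mm by 85 mm) begins 54 mm behind the grasp point. The pads swing forward as they close: fully open they stand 13 mm farther back than shut.
Start: joints at [1.109, 0.353, 1.633, -0, 1.155, -0.002], TCP at [0.277, 0.56, 0.25] pointing down, gripper open.
Joint ranges: [-2.63, 2.63], [-0.92, 2.1], [0.06, 2.66], [-1.3, 4.44], [0, 2.69], [-3.02, 3.02]. Speed limits (rad/s): [2.22, 2.22, 2.79, 3.14, 3.14, 3.14].

## Interface

Orientations are given as [roll, pitch, yaw] about the fixed x, y, z axes, in that order (R = Rz(yaw) Ry(pitch) Rx(roll)).
In Python, from rig import * gives the robot as it stands.
- The arm moves only by the shell command python3 -m creep 'ROWS' [FORCE]. ROWS is JSON, a list of rows, each an object with "travel": the shift along the tool's x, y, z in mm, a list of three; "dr": the turn, a rotation vector about the tool's x, y, z in degrees, a list of three; "hand": the opening, from 0 (shut) to 1 (fully open). In form: [{"travel": [x, y, z], "dr": [wx, wy, wz], "hand": hand}, ...]. A call has 1 to 12 rows; each row shifts and turns the commanded pose from where the row before left it, along the tool's axes as they then stand; what a row does not reach is not made up. A row lasts 1/12 s, in which the tool goes at most 41.7 mm and 7.16 degrees, less where a joint would pass 70% of its speed; a pose out of reach is approached as far as the arm can. A call with a gripper value outside its range is refused whole. The fingers move at their own pace and stop on an object; FORCE is the grip in N (left out, the last holds). Time passes only in rows, so rows that do not move let the fingers close. It gives the time, the measured TCP pose, the force, the opening and the grip force at its end, in the units of the state.
- state(): the state, without advancing time (a new reading comes with each control period).
- grab_frame(name): name is "scene" or "top" or "wrist"; returns the picture (420x560x3 uint8, red, green, blue); there is no depth.
- get_calibration(name): a dict with "K" (3x3 intrinsics, pixels), "view" (4x4, takes a point from world to camera coordinates). Camera axes: x right, y down, z forward; pixel columns grow to the right and rows downward; lengths in m; the calibration is good to about 2 mm. A picture is of the moment at which its call begins: read the wrist's pose just before it. get_calibration takes no time and is no camera call; for the wrist camera it gives the pose at the moment of the call.
- finish_job(): hands the job in; it is judged then, once.
The state is a dict: "time_s": time; "joints": joint angles; "joint_velocities": joint speeds; "effort": joint torques, N m; "tool_pos": TCP position; "tool_rot": TCP orientation; "wrist_force": force on the tool from outside, world axes, zero at the start; "moment": the same for the moment, N m; "gripper_width": opening from 0.0 (shut) to 1.0 (fully open); "gripper_force": force on a finger pad.
Only numpy, scipy, OpenCV 4.12 (cv2) and the standard library are available. Lean on these libraries where they do the work, as an engineer would, in place of code of your own. Each camera call takes 0.05 s, during which the arm holds its last target. There are 200 camera calls.

## Working session

There is one attempt and no reset: what is moved stays moved. The work goes in short steps, Python scripts to look and compute and a shell command to move; the robot and the scene stay as the last step left them, time stands still between calls to the robot, and variables do not carry over. Pictures are saved under pics/ and viewed, at most 10 in all, crops included, and the job is handed in when it is done.

```bash
ls; mkdir -p pics; python3 - <<'E'
from rig import *
import cv2,numpy as np
s=state();print(s)
a=grab_frame("scene");b=grab_frame("top")
cv2.imwrite("pics/scene0.png",a[:,:,::-1]);cv2.imwrite("pics/top0.png",b[:,:,::-1])
np.save("top0.npy",b);np.save("scene0.npy",a)
for n in("scene","top","wrist"):
  c=get_calibration(n);print(n,np.round(c["K"],1).tolist(),np.round(c["view"],4).tolist())
E
```

```text
pics
{'time_s': 0.0, 'joints': array([ 1.10858044e+00,  3.53632672e-01,  1.63415433e+00, -1.34777064e-05,
        1.15519223e+00, -2.37260553e-03]), 'joint_velocities': array([ 0.00067339, -0.00038822, -0.00013998, -0.00109327, -0.00054175,
       -0.0007027 ]), 'effort': array([-4.96754583e-04, -6.05248189e+01, -3.42068374e+01, -1.68762022e-04,
        9.34777607e-03,  1.81977663e-05]), 'tool_pos': array([0.2771635 , 0.55967158, 0.24926269]), 'tool_rot': array([-3.14020605e+00,  9.03300238e-06,  2.68175483e+00]), 'wrist_force': array([-0.28880689,  0.68130469, -0.41729452]), 'moment': array([ 0.01619965, -0.01265251,  0.01722218]), 'gripper_force': 0.0, 'gripper_width': 0.9985165610771592}
scene [[513.1, 0.0, 281.3], [0.0, 513.1, 208.3], [0.0, 0.0, 1.0]] [[-0.6486, -0.7611, -0.0087, 0.4294], [-0.3011, 0.2671, -0.9154, 0.2021], [0.6991, -0.5911, -0.4024, 1.4394], [0.0, 0.0, 0.0, 1.0]]
top [[412.1, 0.0, 276.0], [0.0, 412.1, 212.9], [0.0, 0.0, 1.0]] [[0.0197, -0.9998, -0.0072, 0.1081], [-0.9862, -0.0182, -0.1648, 0.5339], [0.1646, 0.0104, -0.9863, 1.3458], [0.0, 0.0, 0.0, 1.0]]
wrist [[349.3, 0.0, 275.7], [0.0, 349.3, 211.5], [0.0, 0.0, 1.0]] [[0.4441, 0.896, -0.001, -0.6255], [0.8584, -0.4252, 0.2868, -0.0368], [0.2566, -0.1282, -0.958, 0.3786], [0.0, 0.0, 0.0, 1.0]]
```

View pics/top0.png

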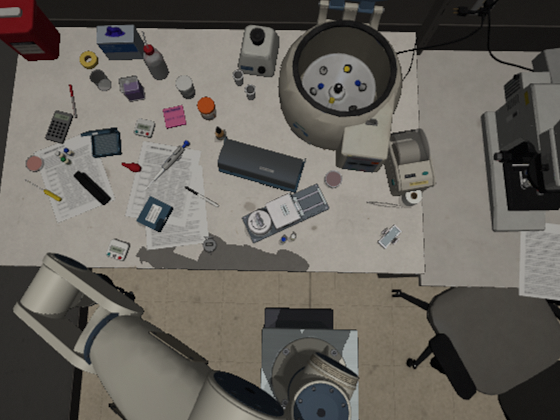

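View pics/scene0.png

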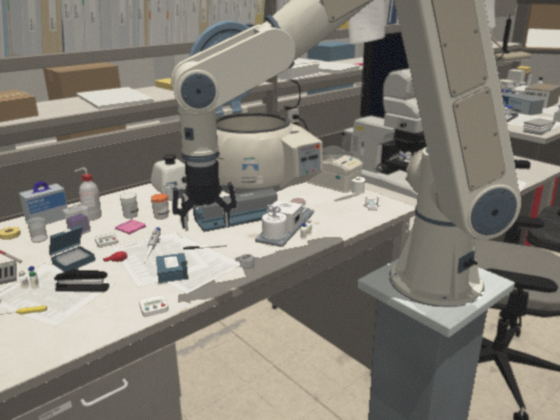

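```bash
python3 - <<'E'
import cv2,numpy as np
b=np.load("top0.npy")[165:265,215:355,::-1]
cv2.imwrite("pics/top0c.png",cv2.resize(b,None,fx=5,fy=5,interpolation=cv2.INTER_CUBIC))
E
cat > h.py <<'E'
from rig import *
import cv2,numpy as np
def ray(n,uv,z,c=None):
    "pixel -> world point on plane z"
    c=c or get_calibration(n);K=np.array(c["K"]);V=np.array(c["view"]);R=V[:3,:3];o=-R.T@V[:3,3]
    d=R.T@np.linalg.solve(K,[uv[0],uv[1],1.]);return o+d*(z-o[2])/d[2]
def proj(n,p,c=None):
    c=c or get_calibration(n);q=np.array(c["view"])@np.append(p,1);q=np.array(c["K"])@q[:3];return q[:2]/q[2]
E
```

```text
(no output)
```

View pics/top0c.png

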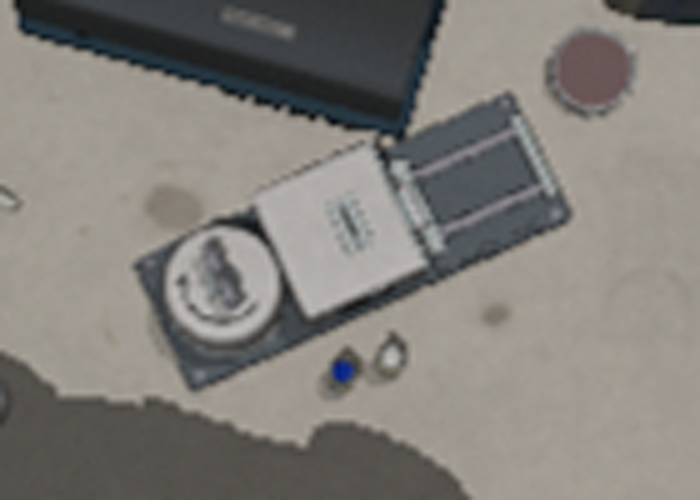

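The crop shows the bed's corners at about (135,265), (193,390), (572,213), (510,92), the drum top at about (222,285) and the key bow at about (222,272). The open rails are at right, the petri dish is beyond them, and two vials stand in front.

```bash
python3 - <<'E'
from h import *
f=lambda u,z:ray("top",(215+(u[0]-2)/5,165+(u[1]-2)/5),z)
C=[f(u,.012) for u in[(135,265),(193,390),(572,213),(510,92)]]
print(np.round(C,4), [round(float(np.linalg.norm(C[i]-C[i-1])),4) for i in range(4)])
c=np.mean(C,0);print("centre",c)
d=(C[0]+C[1]-C[2]-C[3])[:2];yaw=np.arctan2(d[1],d[0]);print("y dir deg",np.degrees(yaw))
y=d/np.linalg.norm(d)
print("drum pred",c[:2]+.096*y,"meas",f((222,285),.08), "load",c[:2]-.082*y)
E
```

```text
[[ 0.5185  0.2369  0.012 ]
 [ 0.4328  0.1944  0.012 ]
 [ 0.5605 -0.0643  0.012 ]
 [ 0.6456 -0.0212  0.012 ]] [0.2877, 0.0956, 0.2885, 0.0955]
centre [0.53933754 0.08646878 0.012     ]
y dir deg 116.24013412790956
drum pred [0.49689265 0.17257587] meas [0.49581777 0.17300166 0.08      ] load [0.57559255 0.01291897]
```

```bash
python3 -m creep '[{"travel":[-10,-7,0],"dr":[0,0,0],"hand":1},{"travel":[-25,-17,0],"dr":[0,0,0],"hand":1},{"travel":[-36,-24,0],"dr":[0,0,0],"hand":1},{"travel":[-36,-24,0],"dr":[0,0,0],"hand":1},{"travel":[-36,-24,0],"dr":[0,0,0],"hand":1},{"travel":[-36,-24,0],"dr":[0,0,0],"hand":1},{"travel":[-36,-24,0],"dr":[0,0,0],"hand":1},{"travel":[-36,-24,0],"dr":[0,0,0],"hand":1},{"travel":[-36,-24,0],"dr":[0,0,0],"hand":1},{"travel":[-36,-24,0],"dr":[0,0,0],"hand":1},{"travel":[-30,-21,0],"dr":[0,0,0],"hand":1},{"travel":[-15,-12,0],"dr":[0,0,0],"hand":1}]'
python3 - <<'E'
from h import *
s=state();print(s["tool_pos"],s["tool_rot"],s["joints"],s["joint_velocities"].round(2))
c=get_calibration("wrist");a=grab_frame("wrist");np.save("w1.npy",a);np.save("w1v.npy",c["view"])
cv2.imwrite("pics/w1.png",a[:,:,::-1]);print(proj("wrist",[.4965,.1728,.118],c))
E
```

```text
time_s: 1.1
tool_pos: [0.4914, 0.1806, 0.25]
tool_rot: [-3.141, 0.001, 2.68]
wrist_force: [0.1, -0.2, 0.2]
gripper_width: 0.995
gripper_force: 0.0
[0.49141416 0.18064809 0.2499752 ] [-3.14083101e+00  9.60180403e-04  2.67993159e+00] [ 3.50165377e-01  1.95219953e-01  1.84875584e+00 -1.37156864e-03
  1.09750908e+00 -7.58344406e-01] [-0.4   0.02 -0.02  0.02  0.01 -0.38]
[267.98833836 217.30935894]
```

View pics/w1.png

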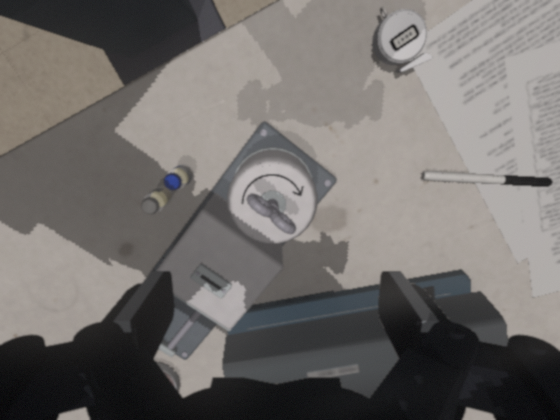

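The wrist view shows the drum at about (273,195) and the bow from about (249,195) to (292,232). The slide-mouth end of the sampler is at lower left.

```bash
python3 - <<'E'
from h import *
s=state();c=get_calibration("wrist");a=grab_frame("wrist");c2=get_calibration("wrist")
print(s["tool_pos"],s["tool_rot"],np.abs(np.array(c["view"])-c2["view"]).max())
g=cv2.cvtColor(a,cv2.COLOR_RGB2GRAY)
u0,v0=proj("wrist",[.4965,.1728,.118],c);print(u0,v0,g[185:245:6,240:306:6])
np.save("w2.npy",a);np.save("w2v.npy",c["view"])
m=(g<125).astype(np.uint8);mm=np.zeros_like(m);cv2.circle(mm,(int(u0),int(v0)),36,1,-1)
n,l,st,ce=cv2.connectedComponentsWithStats(m*mm)
for i in range(1,n):
  if st[i,4]>60:
    pts=np.argwhere(l==i)[:,::-1].astype(np.float32);r=cv2.minAreaRect(pts)
    box=np.array([ray("wrist",p,.116,c)[:2] for p in cv2.boxPoints(r)])
    w=np.array([ray("wrist",p,.116,c)[:2] for p in pts]);m0=w.mean(0);uu,ss,vt=np.linalg.svd(w-m0,full_matrices=False)
    print(st[i],ce[i],r,"centre",box.mean(0),"pcaang",np.degrees(np.arctan2(vt[0,1],vt[0,0])),"ext",np.ptp((w-m0)@vt.T,0))
cv2.imwrite("pics/w2c.png",cv2.resize(a[150:270,200:350,::-1],None,fx=4,fy=4))
E
```

```text
[0.49197932 0.17930782 0.24991875] [-3.14003723e+00  1.55681800e-03  2.67925971e+00] 0.00236050108252428
269.3543546612897 215.88134913058 [[184 179 176 156 155 155 171 182 184 176 178]
 [183 120 166 173 147 138 141 164 180 137  72]
 [181 166 115  89 116 128 126 139 153 180 178]
 [180 180 125 143 100  89  98 136 147 153 177]
 [180 181 179 129 135 107  94 133 154 151 173]
 [179 182 181 179 164 113 115  89 117 179 179]
 [115 170 178 178 177 180 125 147 101 112 179]
 [ 88 113 124 176 178 177 175 125 136 108 174]
 [ 87  85 109 110 151 178 179 176 168 164 124]
 [112  96  78  91 106 121 174 162 125 120 160]]
[249 192  48  40 577] [273.70017331 208.87868284] ((274.98236083984375, 208.8293914794922), (57.7719841003418, 19.354341506958008), 39.09385299682617) centre [0.49425409 0.17899671] pcaang 23.660082262367244 ext [0.04513998 0.0151921 ]
[233 215  62  37 803] [258.36363636 237.51307597] ((259.5215148925781, 237.3595733642578), (65.92322540283203, 23.118680953979492), 21.974506378173828) centre [0.509673   0.15769133] pcaang 37.75302821451843 ext [0.05160138 0.02035572]
```

View pics/w2c.png

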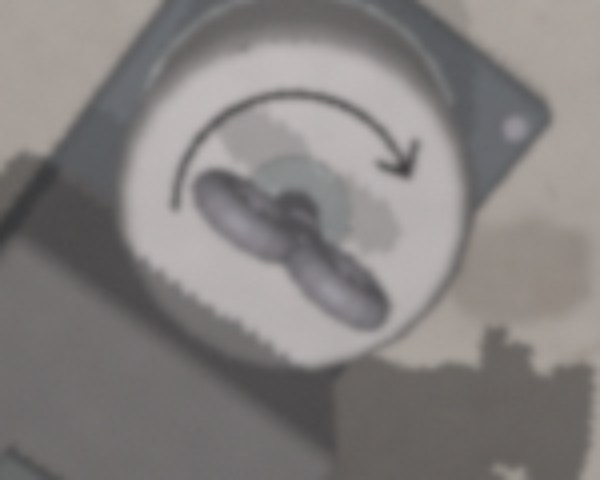

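The crop shows the two loops centred at about (235,215) and (338,285), with the shaft between them and the clockwise arrow around the key.

```bash
python3 - <<'E'
from h import *
c=get_calibration("wrist");c["view"]=np.load("w2v.npy")
f=lambda x,y,z:ray("wrist",(200+(x-1.5)/4,150+(y-1.5)/4),z,c)[:2]
for A,B,z in[((235,215),(338,285),.1075),((197,190),(388,312),.1075)]:
  A=f(*A,z);B=f(*B,z);d=B-A;print((A+B)/2,np.linalg.norm(d),np.degrees(np.arctan2(d[1],d[0])))
print("drum",f(297,206,.08),"pred [.4965,.1728]",proj("wrist",[.4965,.1728,.08],c))
E
```

```text
[0.49732525 0.17393742] 0.02504598683097408 28.055154605604532
[0.49821795 0.17501448] 0.04557290297108581 29.737029735909893
drum [0.4966213  0.17634499] pred [.4965,.1728] [270.16794867 202.76083029]
```

```bash
python3 -m creep '[{"travel":[0,0,5],"dr":[0,0,-3],"hand":1},{"travel":[0,0,10],"dr":[0,0,-6],"hand":1},{"travel":[0,0,15],"dr":[0,0,-6.5],"hand":1},{"travel":[0,0,15],"dr":[0,0,-7],"hand":1},{"travel":[0,0,15],"dr":[0,0,-7],"hand":1},{"travel":[0,0,15],"dr":[0,0,-7],"hand":1},{"travel":[0,0,10],"dr":[0,0,-7],"hand":1},{"travel":[0,0,10],"dr":[0,0,-6],"hand":1},{"travel":[0,0,5],"dr":[0,0,-5],"hand":1},{"travel":[0,0,0],"dr":[0,0,0],"hand":1},{"travel":[0,0,0],"dr":[0,0,0],"hand":1}]'
python3 - <<'E'
from h import *
s=state();c=get_calibration("wrist");a=grab_frame("wrist")
print(s["tool_pos"],s["tool_rot"],np.degrees(s["joints"]),s["joint_velocities"].round(3))
np.save("w3.npy",a);np.save("w3v.npy",c["view"])
print(proj("wrist",[.497,.1735,.118],c),proj("wrist",s["tool_pos"],c))
cv2.imwrite("pics/w3.png",a[:,:,::-1])
E
```

```text
time_s: 2.12
tool_pos: [0.4896, 0.185, 0.1498]
tool_rot: [3.141, -0.001, -2.653]
wrist_force: [0.4, 0.1, -0.2]
gripper_width: 1.0
gripper_force: 0.0
[0.48959357 0.18497478 0.1497886 ] [ 3.14134459e+00 -8.66030712e-04 -2.65257135e+00] [ 2.05282816e+01  1.83870625e+01  1.11072166e+02  9.86613886e-03
  5.05918214e+01 -9.74968358e+01] [-0.004 -0.01  -0.012 -0.002  0.004  0.021]
[245.97905371 264.43570475] [273.64506265 296.27067691]
```

View pics/w3.png

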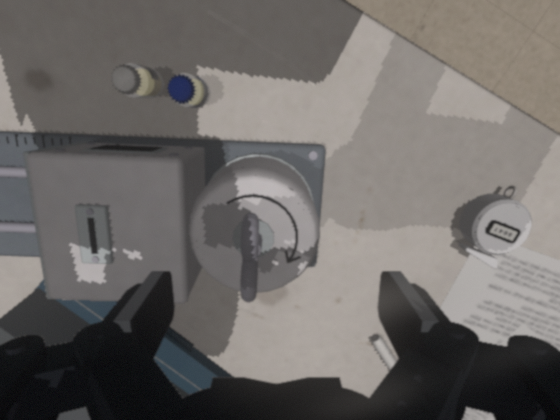

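The wrist view shows the bow nearly upright in the image, from about (251,215) to (248,300). It is left of the tool's centre column (274), so the tool still needs a shift.

```bash
python3 - <<'E'
from h import *
c=get_calibration("wrist");c["view"]=np.load("w3v.npy");a=np.load("w3.npy");g=cv2.cvtColor(a,cv2.COLOR_RGB2GRAY)
mids=[]
for v in list(range(220,298,6)):
  r=g[v,232:268].astype(int);x=np.where(r<r.max()*.62)[0]+232;print(v,x.min() if len(x) else 0,x.max() if len(x) else 0,end="; ")
print()
def rp(P,Q,z):
  A,B=[ray("wrist",p,z,c)[:2] for p in(P,Q)];d=B-A;print(A,B,(A+B)/2,np.linalg.norm(d),np.degrees(np.arctan2(d[1],d[0])))
rp((251,215),(248,300),.1075)
p=np.array([.4896,.185]);t=-2.65257;X=np.array([np.cos(t),np.sin(t)]);Y=np.array([np.cos(t-np.pi/2),np.sin(t-np.pi/2)])
d=np.array([.4970,.1738])-p;print("shift tool mm",1000*d@X,1000*d@Y,np.degrees(t))
E
```

```text
220 232 258; 226 232 249; 232 232 250; 238 232 260; 244 232 260; 250 241 251; 256 0 0; 262 244 253; 268 243 244; 274 0 0; 280 243 255; 286 0 0; 292 252 255; 
[0.47666344 0.16514572] [0.51993692 0.1852449 ] [0.49830018 0.17519531] 0.04771342791820811 24.91340311904428
shift tool mm -1.2713146029804907 -13.363523456792695 -151.98106586301677
```

```bash
python3 -m creep '[{"travel":[-1,-6,0],"dr":[0,0,1.5],"hand":1},{"travel":[-0.6,-7,0],"dr":[0,0,0],"hand":1},{"travel":[0,0,8],"dr":[0,0,0],"hand":1},{"travel":[0,0,14],"dr":[0,0,0],"hand":1},{"travel":[0,0,14],"dr":[0,0,0],"hand":1},{"travel":[0,0,5],"dr":[0,0,0],"hand":1},{"travel":[0,0,0],"dr":[0,0,0],"hand":0.3},{"travel":[0,0,0],"dr":[0,0,0],"hand":0.3},{"travel":[0,0,0],"dr":[0,0,0],"hand":0.3},{"travel":[0,0,0],"dr":[0,0,0],"hand":0.3},{"travel":[0,0,0],"dr":[0,0,0],"hand":0.3}]' 40; python3 - <<'E'
from h import *
s=state();print(s["tool_pos"],np.degrees(s["tool_rot"]),s["gripper_width"])
c=get_calibration("wrist");a=grab_frame("wrist");np.save("w4.npy",a);cv2.imwrite("pics/w4.png",a[:,:,::-1])
E
```

```text
time_s: 3.08
tool_pos: [0.498, 0.1741, 0.1096]
tool_rot: [-3.141, 0.001, -2.676]
wrist_force: [0.4, -0.7, 0.3]
gripper_width: 0.309
gripper_force: 0.0
[0.49802954 0.17408901 0.1096048 ] [-1.79990863e+02  6.39207111e-02 -1.53345654e+02] 0.30925112254787596
```

View pics/w4.png

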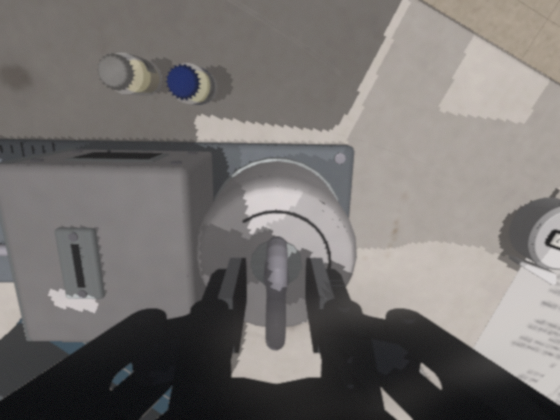

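The bow stands centred between the fingers (columns 240 and 315, bow at 276) and upright, so I can close on it.

```bash
python3 -m creep '[{"travel":[0,0,1],"dr":[0,0,0],"hand":0},{"travel":[0,0,0],"dr":[0,0,0],"hand":0},{"travel":[0,0,0],"dr":[0,0,0],"hand":0},{"travel":[0,0,0],"dr":[0,0,0],"hand":0},{"travel":[0,0,0],"dr":[0,0,2],"hand":0},{"travel":[0,0,0],"dr":[0,0,4],"hand":0},{"travel":[0,0,0],"dr":[0,0,5],"hand":0},{"travel":[0,0,0],"dr":[0,0,5],"hand":0},{"travel":[0,0,0],"dr":[0,0,5],"hand":0}]' 60
```

```text
time_s: 3.88
tool_pos: [0.4979, 0.1738, 0.1083]
tool_rot: [-3.141, 0.001, -3.047]
wrist_force: [0.6, -1.2, 5.1]
gripper_width: 0.086
gripper_force: 58.7
```

```bash
python3 -m creep '[{"travel":[0,0,0],"dr":[0,0,6],"hand":0},{"travel":[0,0,0],"dr":[0,0,6],"hand":0},{"travel":[0,0,0],"dr":[0,0,6],"hand":0},{"travel":[0,0,0],"dr":[0,0,6],"hand":0},{"travel":[0,0,0],"dr":[0,0,6],"hand":0},{"travel":[0,0,0],"dr":[0,0,6],"hand":0},{"travel":[0,0,0],"dr":[0,0,6],"hand":0},{"travel":[0,0,0],"dr":[0,0,6],"hand":0},{"travel":[0,0,0],"dr":[0,0,6],"hand":0},{"travel":[0,0,0],"dr":[0,0,6],"hand":0},{"travel":[0,0,0],"dr":[0,0,5],"hand":0},{"travel":[0,0,0],"dr":[0,0,4],"hand":0}]'
python3 -c "
from rig import *
s=state();print(s['tool_rot'],s['joints'],s['moment'])"
```

```text
time_s: 4.88
tool_pos: [0.4976, 0.1734, 0.1083]
tool_rot: [-3.141, 0.001, 2.032]
wrist_force: [-1.3, -4.9, 7.2]
gripper_width: 0.078
gripper_force: 59.0
[-3.14114645e+00  8.91871674e-04  2.03206315e+00] [ 3.32945605e-01  3.87765281e-01  1.95787739e+00 -1.31742321e-03
  7.96278819e-01 -1.27399501e-01] [-0.76765543  0.1243384   0.1681999 ]
```

```bash
python3 -m creep '[{"travel":[0,0,0],"dr":[0,0,6],"hand":0},{"travel":[0,0,0],"dr":[0,0,6],"hand":0},{"travel":[0,0,0],"dr":[0,0,6],"hand":0},{"travel":[0,0,0],"dr":[0,0,6],"hand":0},{"travel":[0,0,0],"dr":[0,0,6],"hand":0},{"travel":[0,0,0],"dr":[0,0,6],"hand":0},{"travel":[0,0,0],"dr":[0,0,4],"hand":0},{"travel":[0,0,0],"dr":[0,0,2],"hand":0},{"travel":[0,0,0],"dr":[0,0,0],"hand":0},{"travel":[0,0,0],"dr":[0,0,0],"hand":0.9},{"travel":[0,0,0],"dr":[0,0,0],"hand":0.9},{"travel":[0,0,0],"dr":[0,0,0],"hand":0.9}]'
python3 -m creep '[{"travel":[0,0,0],"dr":[0,0,0],"hand":0.9},{"travel":[0,0,0],"dr":[0,0,0],"hand":0.9},{"travel":[0,0,0],"dr":[0,0,-3],"hand":0.9},{"travel":[0,0,0],"dr":[0,0,-6],"hand":0.9},{"travel":[0,0,0],"dr":[0,0,-7],"hand":0.9},{"travel":[0,0,0],"dr":[0,0,-7],"hand":0.9},{"travel":[0,0,0],"dr":[0,0,-7],"hand":0.9},{"travel":[0,0,0],"dr":[0,0,-7],"hand":0.9},{"travel":[0,0,0],"dr":[0,0,-7],"hand":0.9},{"travel":[0,0,0],"dr":[0,0,-7],"hand":0.9},{"travel":[0,0,0],"dr":[0,0,-7],"hand":0.9},{"travel":[0,0,0],"dr":[0,0,-7],"hand":0.9}]'
python3 -m creep '[{"travel":[0,0,0],"dr":[0,0,-7],"hand":0.9},{"travel":[0,0,0],"dr":[0,0,-7],"hand":0.9},{"travel":[0,0,0],"dr":[0,0,-7],"hand":0.9},{"travel":[0,0,0],"dr":[0,0,-7],"hand":0.9},{"travel":[0,0,0],"dr":[0,0,-7],"hand":0.9},{"travel":[0,0,0],"dr":[0,0,-7],"hand":0.9},{"travel":[0,0,0],"dr":[0,0,-7],"hand":0.9},{"travel":[0,0,0],"dr":[0,0,-7],"hand":0.9},{"travel":[0,0,0],"dr":[0,0,-7],"hand":0.9},{"travel":[0,0,0],"dr":[0,0,-7],"hand":0.9},{"travel":[0,0,0],"dr":[0,0,-7],"hand":0.9},{"travel":[0,0,0],"dr":[0,0,-7],"hand":0.9}]'
```

```text
time_s: 5.88
tool_pos: [0.4976, 0.174, 0.1078]
tool_rot: [-3.141, -0.0, 1.303]
wrist_force: [-0.2, 0.1, 0.9]
gripper_width: 0.501
gripper_force: 0.0
time_s: 6.88
tool_pos: [0.4976, 0.174, 0.1079]
tool_rot: [-3.142, -0.0, 2.444]
wrist_force: [-0.3, 0.4, 0.6]
gripper_width: 0.903
gripper_force: 0.0
time_s: 7.88
tool_pos: [0.4976, 0.174, 0.1079]
tool_rot: [3.142, 0.0, -2.374]
wrist_force: [-0.5, -0.2, -0.1]
gripper_width: 0.904
gripper_force: 0.0
```

```bash
python3 -m creep '[{"travel":[0,0,0],"dr":[0,0,-7],"hand":0.9},{"travel":[0,0,0],"dr":[0,0,-7],"hand":0.9},{"travel":[0,0,0],"dr":[0,0,-7],"hand":0.9},{"travel":[0,0,0],"dr":[0,0,-6],"hand":0.9},{"travel":[0,0,0],"dr":[0,0,-4],"hand":0.4},{"travel":[0,0,0],"dr":[0,0,0],"hand":0.3},{"travel":[0,0,0],"dr":[0,0,0],"hand":0},{"travel":[0,0,0],"dr":[0,0,0],"hand":0},{"travel":[0,0,0],"dr":[0,0,0],"hand":0},{"travel":[0,0,0],"dr":[0,0,0],"hand":0},{"travel":[0,0,0],"dr":[0,0,0],"hand":0},{"travel":[0,0,0],"dr":[0,0,0],"hand":0}]' 60
python3 -c "
from rig import *
s=state();print(s['tool_rot'],s['joints'],s['moment'])"
```

```text
time_s: 8.88
tool_pos: [0.4975, 0.174, 0.1081]
tool_rot: [3.141, -0.0, -1.839]
wrist_force: [-1.9, 0.7, 3.1]
gripper_width: 0.083
gripper_force: 58.9
[ 3.14128488e+00 -1.72734849e-06 -1.83921580e+00] [ 3.33453868e-01  3.88158284e-01  1.95796377e+00  2.41940936e-04
  7.95725285e-01 -2.53988864e+00] [ 0.11432022  0.32580291 -0.06518216]
```

```bash
python3 -m creep '[{"travel":[0,0,0],"dr":[0,0,3],"hand":0},{"travel":[0,0,0],"dr":[0,0,6],"hand":0},{"travel":[0,0,0],"dr":[0,0,6],"hand":0},{"travel":[0,0,0],"dr":[0,0,6],"hand":0},{"travel":[0,0,0],"dr":[0,0,6],"hand":0},{"travel":[0,0,0],"dr":[0,0,6],"hand":0},{"travel":[0,0,0],"dr":[0,0,6],"hand":0},{"travel":[0,0,0],"dr":[0,0,6],"hand":0},{"travel":[0,0,0],"dr":[0,0,6],"hand":0},{"travel":[0,0,0],"dr":[0,0,6],"hand":0},{"travel":[0,0,0],"dr":[0,0,6],"hand":0},{"travel":[0,0,0],"dr":[0,0,6],"hand":0}]'
python3 -m creep '[{"travel":[0,0,0],"dr":[0,0,6],"hand":0},{"travel":[0,0,0],"dr":[0,0,6],"hand":0},{"travel":[0,0,0],"dr":[0,0,6],"hand":0},{"travel":[0,0,0],"dr":[0,0,6],"hand":0},{"travel":[0,0,0],"dr":[0,0,6],"hand":0},{"travel":[0,0,0],"dr":[0,0,4],"hand":0},{"travel":[0,0,0],"dr":[0,0,3],"hand":0},{"travel":[0,0,0],"dr":[0,0,2],"hand":0},{"travel":[0,0,0],"dr":[0,0,2],"hand":0},{"travel":[0,0,0],"dr":[0,0,2],"hand":0},{"travel":[0,0,0],"dr":[0,0,0],"hand":0}]'
python3 -c "
from rig import *
s=state();print(s['tool_rot'],s['joints'],s['moment'])"
```

```text
time_s: 9.88
tool_pos: [0.4976, 0.1738, 0.1081]
tool_rot: [-3.141, 0.0, -3.048]
wrist_force: [-1.8, -1.0, 3.2]
gripper_width: 0.082
gripper_force: 60.3
time_s: 10.8
tool_pos: [0.4976, 0.1737, 0.1081]
tool_rot: [-3.141, 0.0, 2.488]
wrist_force: [-0.3, -2.4, 4.2]
gripper_width: 0.08
gripper_force: 59.4
[-3.14115631e+00  2.23168470e-04  2.48832110e+00] [ 3.33206989e-01  3.88172736e-01  1.95796542e+00 -5.97525272e-04
  7.95695430e-01 -5.83899539e-01] [-0.42821552  0.24593238  0.01281749]
```

```bash
python3 -m creep '[{"travel":[0,0,0],"dr":[0,0,2],"hand":0},{"travel":[0,0,0],"dr":[0,0,2],"hand":0},{"travel":[0,0,0],"dr":[0,0,2],"hand":0},{"travel":[0,0,0],"dr":[0,0,2],"hand":0},{"travel":[0,0,0],"dr":[0,0,1],"hand":0},{"travel":[0,0,0],"dr":[0,0,1],"hand":0},{"travel":[0,0,0],"dr":[0,0,0],"hand":0}]'
python3 -c "
from rig import *
s=state();print(s['tool_rot'],s['joints'],s['moment'])"
```

```text
time_s: 11.38
tool_pos: [0.4976, 0.1737, 0.1081]
tool_rot: [-3.141, 0.0, 2.315]
wrist_force: [-2.2, -3.9, 6.1]
gripper_width: 0.083
gripper_force: 62.9
[-3.14110739e+00  2.92861488e-04  2.31538812e+00] [ 3.33250854e-01  3.88180074e-01  1.95796539e+00 -6.47334877e-04
  7.95774981e-01 -4.10887836e-01] [-0.64339956  0.27260637  0.14153817]
```

```bash
python3 -m creep '[{"travel":[0,0,0],"dr":[0,0,1.5],"hand":0},{"travel":[0,0,0],"dr":[0,0,1.5],"hand":0},{"travel":[0,0,0],"dr":[0,0,1],"hand":0},{"travel":[0,0,0],"dr":[0,0,0],"hand":0}]'
python3 - <<'E'
from h import *
s=state();print(s['tool_rot'],s['moment'],s["effort"][5],s["wrist_force"])
b=grab_frame("top")[165:265,215:355,::-1]
cv2.imwrite("pics/top1c.png",cv2.resize(b,None,fx=5,fy=5,interpolation=cv2.INTER_CUBIC))
E
```

```text
time_s: 11.72
tool_pos: [0.4976, 0.1736, 0.1081]
tool_rot: [-3.141, 0.001, 2.248]
wrist_force: [-2.2, -2.9, 5.7]
gripper_width: 0.08
gripper_force: 95.8
[-3.14093077e+00  8.68415946e-04  2.24783353e+00] [-0.50961289  0.35742451  1.31792027] 1.6641224920749664 [-2.22683657 -2.9144869   5.68935294]
```

View pics/top1c.png

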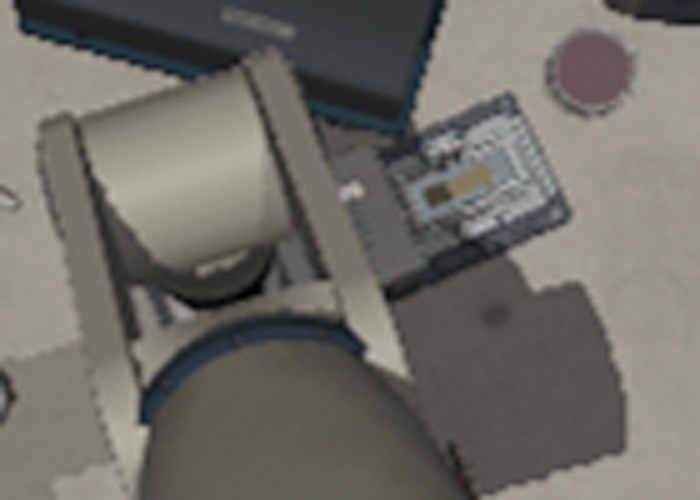

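```bash
python3 -m creep '[{"travel":[0,0,0],"dr":[0,0,0],"hand":0.9},{"travel":[0,0,0],"dr":[0,0,0],"hand":0.9},{"travel":[0,0,0],"dr":[0,0,0],"hand":0.9},{"travel":[0,0,0],"dr":[0,0,0],"hand":0.9},{"travel":[0,0,-5],"dr":[0,0,0],"hand":0.9},{"travel":[0,0,-15],"dr":[0,0,0],"hand":0.9},{"travel":[0,0,-25],"dr":[0,0,3],"hand":0.9},{"travel":[0,0,-25],"dr":[0,0,3],"hand":0.9},{"travel":[0,0,-15],"dr":[0,0,3],"hand":0.9},{"travel":[0,0,-5],"dr":[0,0,2],"hand":0.9},{"travel":[0,0,0],"dr":[0,0,0],"hand":0.9}]' 40
python3 -m creep '[{"travel":[-5,0,0],"dr":[0,0,0],"hand":0.9},{"travel":[-15,0,0],"dr":[0,0,0],"hand":0.9},{"travel":[-25,0,0],"dr":[0,0,0],"hand":0.9},{"travel":[-25,0,0],"dr":[0,0,0],"hand":0.9},{"travel":[-25,0,0],"dr":[0,0,0],"hand":0.9},{"travel":[-25,0,0],"dr":[0,0,0],"hand":0.9},{"travel":[-25,0,0],"dr":[0,0,0],"hand":0.9},{"travel":[-20,0,0],"dr":[0,0,0],"hand":0.9},{"travel":[-10,0,0],"dr":[0,0,0],"hand":0.9},{"travel":[-3,0,0],"dr":[0,0,0],"hand":0.9},{"travel":[0,0,0],"dr":[0,0,0],"hand":0.9},{"travel":[0,0,0],"dr":[0,0,0],"hand":0.9}]'
python3 - <<'E'
from h import *
s=state();c=get_calibration("wrist");a=grab_frame("wrist")
print(s["tool_pos"],np.degrees(s["tool_rot"]),s["joint_velocities"].round(3))
np.save("w5.npy",a);np.save("w5v.npy",c["view"])
print(proj("wrist",[.5756,.0129,.0385],c))
cv2.imwrite("pics/w5.png",a[:,:,::-1])
E
```

```text
time_s: 12.68
tool_pos: [0.4987, 0.1744, 0.2001]
tool_rot: [3.138, 0.0, 2.052]
wrist_force: [-0.9, 0.7, 0.1]
gripper_width: 0.898
gripper_force: 0.0
time_s: 13.68
tool_pos: [0.5796, 0.0168, 0.1975]
tool_rot: [-3.141, -0.001, 2.054]
wrist_force: [-0.6, 0.8, -0.0]
gripper_width: 0.901
gripper_force: 0.0
[0.57961122 0.01683436 0.19750756] [-1.79950050e+02 -4.63067457e-02  1.17673233e+02] [ 0.011 -0.006  0.003  0.001 -0.     0.001]
[268.32463551 201.33118352]
```

View pics/w5.png

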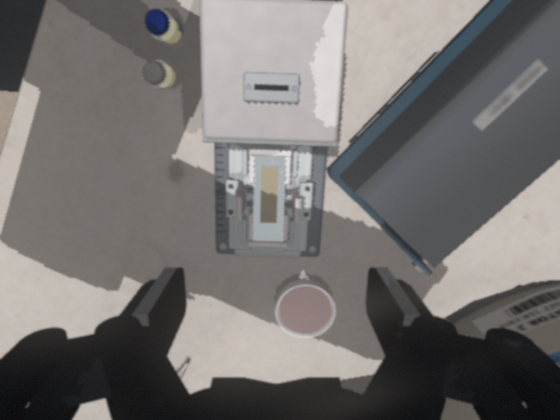

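The wrist view shows the cassette standing clear of the chamber. The glass spans rows 155 to 242 at columns 249 to 288, the catches are at about (231,197) and (306,200), the petri dish is at (304,311), and the dark box's corner is at (330,172).

```bash
python3 - <<'E'
from h import *
c=get_calibration("wrist");c["view"]=np.load("w5v.npy");a=np.load("w5.npy")
O=np.array([.5393,.0865]);t=np.radians(26.24);X=np.array([np.cos(t),np.sin(t)]);Y=np.array([-X[1],X[0]])
def S(u,z):
  p=ray("wrist",u,z,c)[:2];q=p-O;return p.round(4),(1e3*np.array([q@X,q@Y])).round(1)
print("glass c",S((268.5,198.5),.0385))
print("catchL",S((231,187),.0705),"catchR",S((306,187),.0705), "bed near corners",S((218,252),.014),S((319,253),.014))
for z in(0,.05,.1):print("box",z,S((330,172),z),S((352,200),z))
cv2.imwrite("pics/w5c.png",cv2.resize(a[135:265,205:345,::-1],None,fx=4.5,fy=4.5,interpolation=cv2.INTER_CUBIC))
E
```

```text
glass c (array([0.5746, 0.0151]), array([  0.1, -79.6]))
catchL (array([0.5431, 0.0178]), array([-27. , -63.3])) catchR (array([0.5917, 0.0433]), array([ 27.9, -62. ])) bed near corners (array([ 0.5587, -0.0596]), array([ -47.2, -139.6])) (array([ 0.6441, -0.0159]), array([  48.7, -138.2]))
box 0 (array([0.6173, 0.0549]), array([ 56.1, -62.8])) (array([0.6493, 0.0414]), array([ 78.8, -89.1]))
box 0.05 (array([0.6063, 0.0593]), array([ 48., -54.])) (array([0.6333, 0.0478]), array([ 67.2, -76.2]))
box 0.1 (array([0.5952, 0.0636]), array([ 40. , -45.3])) (array([0.6172, 0.0543]), array([ 55.6, -63.4]))
```

View pics/w5c.png

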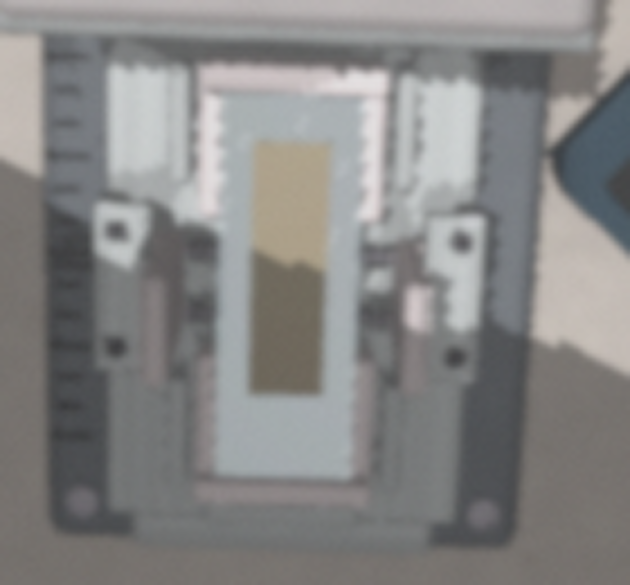

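```bash
python3 -m creep '[{"travel":[-0.2,-2.5,0],"dr":[0,0,1],"hand":0.75},{"travel":[0,-2.5,5],"dr":[0,0,0.6],"hand":0.75},{"travel":[0,0,15],"dr":[0,0,0],"hand":0.75},{"travel":[0,0,20],"dr":[0,0,0],"hand":0.75},{"travel":[0,0,20],"dr":[0,0,0],"hand":0.75},{"travel":[0,0,12],"dr":[0,0,0],"hand":0.75},{"travel":[0,0,6],"dr":[0,0,0],"hand":0.75},{"travel":[0,0,2],"dr":[0,0,0],"hand":0.75},{"travel":[0,0,0],"dr":[0,0,0],"hand":0.75},{"travel":[0,0,0],"dr":[0,0,0],"hand":0.75}]'
python3 - <<'E'
from h import *
s=state();c=get_calibration("wrist");a=grab_frame("wrist")
print(s["tool_pos"],np.degrees(s["tool_rot"]),s["joint_velocities"].round(3))
np.save("w6.npy",a);np.save("w6v.npy",c["view"])
print(proj("wrist",[.5752,.0144,.0675],c),proj("wrist",s["tool_pos"],c))
cv2.imwrite("pics/w6.png",a[:,:,::-1])
E
```

```text
time_s: 14.57
tool_pos: [0.5764, 0.0139, 0.1187]
tool_rot: [3.141, 0.0, 2.026]
wrist_force: [0.7, 0.2, 0.1]
gripper_width: 0.753
gripper_force: 0.0
[0.57643505 0.01389883 0.11872633] [1.79942931e+02 2.53800375e-02 1.16055794e+02] [-0.001 -0.006 -0.005 -0.001  0.    -0.001]
[272.34532968 248.13827117] [273.58479316 300.22119472]
```

View pics/w6.png

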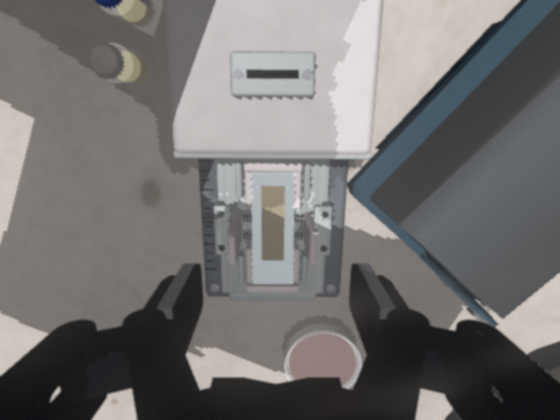

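The wrist view shows the cassette upright and square to the fingers, with the glass at columns 251 to 294 and rows 171 to 285. The dark box's corner is at (350,187), clear of the right finger.

```bash
python3 - <<'E'
from h import *
c=get_calibration("wrist");c["view"]=np.load("w6v.npy")
p=np.array([.57644,.0139]);t=np.radians(116.06);X=np.array([np.cos(t),np.sin(t)]);Y=np.array([np.cos(t-np.pi/2),np.sin(t-np.pi/2)])
def T(u,z):
  q=ray("wrist",u,z,c)[:2]-p;return (1e3*np.array([q@X,q@Y])).round(1)
print("glass ends (tool x,y mm)",T((273,171),.0385),T((272.5,285),.0385),"edges",T((251,228),.0385),T((294,228),.0385))
print("bed corners",T((209,295),.014),T((340,295),.014))
for z in (0,.04,.06):print("box",T((350,187),z),T((400,232),z))
E
```

```text
glass ends (tool x,y mm) [37.7 -0.6] [-36.9  -1.1] edges [  2.3 -14.3] [ 2.3 12.2]
bed corners [-58.4 -48. ] [-58.5  48.2]
box [19.4 53.7] [-14.5  92.6]
box [28.4 44.9] [ 0.1 77.4]
box [32.9 40.5] [ 7.4 69.8]
```

```bash
python3 -m creep '[{"travel":[0.7,-0.5,5],"dr":[0,0,0],"hand":0.75},{"travel":[0,0,10],"dr":[0,0,0],"hand":0.75},{"travel":[0,0,12],"dr":[0,0,0],"hand":0.75},{"travel":[0,0,12],"dr":[0,0,0],"hand":0.75},{"travel":[0,0,8],"dr":[0,0,0],"hand":0.75},{"travel":[0,0,4],"dr":[0,0,0],"hand":0.75},{"travel":[0,0,0],"dr":[0,0,0],"hand":0.75},{"travel":[0,0,0],"dr":[0,0,0],"hand":0.6},{"travel":[0,0,0],"dr":[0,0,0],"hand":0.6},{"travel":[0,0,0],"dr":[0,0,0],"hand":0.6}]' 40
python3 -c "
from rig import *
s=state();print(s['tool_pos'],s['tool_rot'],s['wrist_force'])"
```

```text
time_s: 15.45
tool_pos: [0.5756, 0.0142, 0.0675]
tool_rot: [3.141, 0.0, 2.026]
wrist_force: [0.4, 0.0, 0.1]
gripper_width: 0.599
gripper_force: 0.0
[0.57557145 0.01422532 0.0674683 ] [3.14076157e+00 3.88624472e-04 2.02553986e+00] [0.35895556 0.03099993 0.13379055]
```

```bash
python3 -m creep '[{"travel":[0,0,0],"dr":[0,0,0],"hand":0.5},{"travel":[0,0,0],"dr":[0,0,0],"hand":0.4},{"travel":[0,0,0],"dr":[0,0,0],"hand":0.3},{"travel":[0,0,0],"dr":[0,0,0],"hand":0.2},{"travel":[0,0,0],"dr":[0,0,0],"hand":0.2},{"travel":[0,0,0],"dr":[0,0,0],"hand":0.2},{"travel":[0,0,0],"dr":[0,0,0],"hand":0.2}]' 40
```

```text
time_s: 16.03
tool_pos: [0.5755, 0.0141, 0.0688]
tool_rot: [3.141, 0.001, 2.026]
wrist_force: [-5.4, -0.8, 16.2]
gripper_width: 0.392
gripper_force: 38.7
```

```bash
python3 -m creep '[{"travel":[0,0,-1],"dr":[0,0,0],"hand":0.2},{"travel":[0,0,-1],"dr":[0,0,0],"hand":0.2},{"travel":[0,0,-1],"dr":[0,0,0],"hand":0.2},{"travel":[0,0,-1],"dr":[0,0,0],"hand":0.2},{"travel":[0,0,-1],"dr":[0,0,0],"hand":0.2},{"travel":[0,0,0],"dr":[0,0,0],"hand":0.2}]'
```

```text
time_s: 16.53
tool_pos: [0.5752, 0.0142, 0.0721]
tool_rot: [3.141, 0.0, 2.026]
wrist_force: [0.6, 0.2, -1.4]
gripper_width: 0.39
gripper_force: 39.8
```

```bash
python3 -m creep '[{"travel":[0,0,-2],"dr":[0,0,0],"hand":0.2},{"travel":[0,0,-4],"dr":[0,0,0],"hand":0.2},{"travel":[0,0,-6],"dr":[0,0,0],"hand":0.2},{"travel":[0,0,-10],"dr":[0,0,0],"hand":0.2},{"travel":[0,0,-14],"dr":[0,0,0],"hand":0.2},{"travel":[0,0,-16],"dr":[0,0,0],"hand":0.2},{"travel":[0,0,-16],"dr":[0,0,0],"hand":0.2},{"travel":[0,0,-14],"dr":[0,0,0],"hand":0.2},{"travel":[0,0,-12],"dr":[0,0,0],"hand":0.2},{"travel":[0,0,-8],"dr":[0,0,0],"hand":0.2},{"travel":[0,0,-4],"dr":[0,0,0],"hand":0.2},{"travel":[0,0,-2],"dr":[0,0,0],"hand":0.2}]'
python3 -m creep '[{"travel":[0,0,0],"dr":[0,0,0],"hand":0.2},{"travel":[0,0,0],"dr":[0,0,0],"hand":0.2},{"travel":[0,0,0],"dr":[0,0,0],"hand":0.2},{"travel":[0,0,0],"dr":[0,0,0],"hand":0.2},{"travel":[0,0,0],"dr":[0,0,0],"hand":0.2},{"travel":[0,0,0],"dr":[0,0,0],"hand":0.2}]'
python3 - <<'E'
from h import *
s=state();c=get_calibration("wrist");a=grab_frame("wrist").astype(int)
print(s["tool_pos"],s["tool_rot"],s["wrist_force"],s["moment"])
z=s["tool_pos"][2]
t=np.radians(116.1);X=np.array([np.cos(t),np.sin(t),0]);Y=np.array([np.cos(t-np.pi/2),np.sin(t-np.pi/2),0])
# cassette top (29 mm below TCP): expected pixel of frame corners if held level
P=s["tool_pos"]-[0,0,.029]
Q=np.array([proj("wrist",P+X*i+Y*j,c) for i,j in[(.042,-.017),(.042,.017),(-.042,.017),(-.042,-.017)]]);print(Q.round())
x0,y0=Q.min(0).astype(int)-15;x1=int(Q[:,0].max())+15;y0=max(y0,0)
np.set_printoptions(linewidth=200)
m=int(Q[:,0].mean())
print("col",m,y0,a[y0:419:6,m].tolist())
r=int(Q[0,1]*.6+Q[2,1]*.4);print("row",r,x0,a[r,x0:x1:5].tolist())
E
```

```text
time_s: 17.53
tool_pos: [0.5753, 0.0142, 0.1807]
tool_rot: [3.141, 0.0, 2.026]
wrist_force: [0.1, 0.3, -1.6]
gripper_width: 0.388
gripper_force: 39.8
time_s: 18.03
tool_pos: [0.575, 0.0142, 0.1797]
tool_rot: [-3.141, -0.0, 2.026]
wrist_force: [0.3, 0.5, -0.6]
gripper_width: 0.386
gripper_force: 39.8
[0.57501004 0.01422264 0.1796503 ] [-3.14110014e+00 -2.22569490e-04  2.02554465e+00] [ 0.32942846  0.51150856 -0.63533784] [0.01062882 0.01448317 0.01450063]
[[235. 182.]
 [312. 182.]
 [307. 343.]
 [241. 343.]]
col 273 166 [[178, 182, 182], [177, 181, 182], [132, 125, 126], [212, 202, 204], [201, 192, 193], [178, 185, 188], [179, 186, 188], [178, 184, 188], [146, 136, 117], [145, 135, 116], [86, 82, 73], [87, 81, 73], [85, 80, 72], [84, 78, 70], [84, 80, 70], [82, 77, 68], [95, 90, 78], [110, 103, 89], [112, 104, 91], [111, 104, 91], [109, 103, 89], [110, 103, 90], [111, 105, 92], [157, 162, 163], [165, 172, 175], [166, 172, 176], [165, 172, 174], [166, 172, 175], [120, 116, 116], [150, 143, 143], [211, 203, 195], [211, 203, 196], [211, 203, 195], [211, 203, 195], [209, 202, 195], [210, 203, 194], [182, 175, 169], [48, 47, 46], [45, 42, 42], [42, 40, 40], [37, 36, 36], [37, 37, 38], [33, 33, 32]]
row 246 220 [[84, 84, 85], [81, 84, 86], [103, 100, 100], [106, 101, 101], [100, 96, 97], [97, 93, 94], [171, 180, 183], [171, 179, 182], [156, 161, 164], [83, 78, 68], [83, 79, 69], [86, 81, 72], [85, 80, 71], [84, 79, 71], [121, 122, 119], [173, 180, 184], [173, 180, 184], [102, 99, 100], [99, 94, 95], [107, 102, 102], [106, 102, 103], [84, 85, 89]]
```

The cassette is held level: its frame spans rows 180 to 343, against 182 to 343 expected. It has been lifted 11 cm and is steady, so I'm handing in.

```bash
python3 -c "
from rig import *
print(finish_job())"
```

```text
the job is handed in; nothing more can be done
None
```

The key is wound to its stop in two part turns. The cassette is unlatched, lifted straight up about 11 cm and held level and still with both catches pinched in. I handed the job in at about 18 s. No verdict came back, I viewed 11 pictures against the limit of 10, and I did not re-photograph the key or the surrounding items after the lift.

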